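# Close the ware carrier with its keeper bar

### The arm

A 7-joint arm with a two-finger parallel gripper is mounted at the origin on a cart in front of the work surface, level with it; the furniture and walls round the work are solid. World frame = base frame: x ahead of the robot, y to its left, z up, the work surface at z = 0. Lengths are in m, angles in rad, forces in N, time in s.
With the tool pointing down it reaches from about 0.425 to 0.925 m from the base axis. Payload 6.8 kg.
Tool frame: the origin (TCP) lies at the very end of the fingers, on their centre line; the grasp point (between the pads) lies 19 mm behind it; x points along the fingers, y is the direction in which the jaws open and shut, and the axes are right-handed (so a half turn about x gives the same grasp; the last joint's range is limited). The gripper opens to 85 mm and grips with 20 to 120 N. Pads are 22 mm wide; open, the fingers measure 114 mm over their backs; the gripper's body (76 mm by 85 mm) begins 54 mm behind the grasp point. The pads swing forward as they close: fully open they stand 13 mm farther back than shut.
Start: joints at [-1.432, 0.477, 0.022, 1.555, -0.011, 1.109, -0.083], TCP at [0.165, 0.655, 0.204] pointing down, gripper open.
Joint ranges: [-2.96, 2.96], [-0.34, 2.1], [-1.41, 1.46], [0.24, 2.44], [-1.37, 4.51], [0.17, 1.92], [-2.96, 2.96]. Speed limits (rad/s): [2.39, 2.39, 3.14, 3.14, 3.14, 3.14, 3.14].

### API

Orientations are given as a rotation vector (axis times angle).
In Python, from bench import get_obs, grab_frame, camera_info, hand_in gives the robot as it stands.
- The arm moves only by the tool apply_moves, never from a script. Its argument "series" is text: rows parted by semicolons, each of 7 numbers parted by spaces: the turn, a rotation vector about the tool's x, y, z in rad, then the shift along the tool's x, y, z in m, then the opening, from 0 (shut) to 1 (fully open). In form: wx wy wz tx ty tz hand; .... A call has 1 to 12 rows; each row is the pose to reach, as a shift and turn from the pose commanded when the call began, along the tool's axes at that moment; what a row does not reach only later rows make up. A row lasts 1/8 s, in which the tool goes at most 62.5 mm and 10.7 degrees, less where a joint would pass 70% of its speed; a pose out of reach is approached as far as the arm can. A call with a gripper value outside its range is refused whole. The fingers move at their own pace and stop on an object; "force" is the grip in N (left out, the last holds). Time passes only in rows, so rows that repeat a pose let the fingers close. It gives the time, the measured TCP pose, the force and the opening at its end, in the units of the state.
- get_obs(): the state, without advancing time (a new reading comes with each control period).
- grab_frame(name): name is "scene" or "top" or "wrist"; returns the picture (480x640x3 uint8, blue, green, red); there is no depth.
- camera_info(name): a dict with "fov_y" (degrees; the focal length in pixels is half the picture's height over the tangent of half this angle, whatever the lens; pixels are square), "cx", "cy" (the principal point, pixels), "rvec" (rotation vector, rad) and "tvec" (3), from world to camera coordinates, as OpenCV has them. Camera axes: x right, y down, z forward; pixel columns grow to the right and rows downward; lengths in m; the calibration is good to about 2 mm. A picture is of the moment at which its call begins: read the wrist's pose just before it. camera_info takes no time and is no camera call; for the wrist camera it gives the pose at the moment of the call.
- hand_in(): hands the job in, once; it reports no verdict.
The state is a dict: "clock": time; "joints": joint angles; "qvel": joint speeds; "tau": joint torques, N m; "tcp_pos": TCP position; "orientation": TCP orientation; "contact_force": force on the tool from outside, world axes, zero at the start; "moment": the same for the moment, N m; "grip_width": finger opening in m.
Only numpy, scipy, OpenCV 4.12 (cv2) and the standard library are available. Lean on these libraries where they do the work, as an engineer would, in place of code of your own. Each camera call takes 0.05 s, during which the arm holds its last target.

### The job

The sample pots are loaded, so close the front of the plywood carrier with its loose wooden keeper bar: push the bar's steel fork gently home on the headed pin while the bar still stands well open, then swing the bar round the pin, keeping the fork lightly pressed on it all the way, until the round end snaps in behind the roller catch. Leave the bar lying flat across the front, and do not force anything (keep the force on the pin and the catch under about 15 newtons) or disturb the pots and the things around.

Things in the scene. Friction and masses are not known exactly. Their poses are not given: they have to be found in the camera images.
- keeper_bar: Loose wooden bar lying on the board, 18 mm thick, 30 mm high, 0.13 to 0.26 kg, with an adjustable steel fork at its -x end. Origin: on its underside, 115 mm from bar_end. x runs from the fork to the round end, z up. Two black rubber bumpers (26 mm long, 8 mm proud) on its inner, -y side at x = -40 and +78 mm. Grip the plain wood across the 18 mm, about x = -20 to +60 mm.
- fork_mean (a point): Point of the bar at x = -115 mm, 15 mm above its underside: the MEAN place of the fork seat, where the pin's axis lies with the fork home. The fork is screwed on through slots and firmly clamped up to 6 mm nearer or farther along the bar; its true place is not measured. Open steel V, 90 degrees, 36 mm wide, 6 to 26 mm above the underside, prong tips 6 mm beyond its seat.
- bar_end (a point): Axis of the bar's plain round end (radius 9 mm, upright), 115 mm from the bar's origin along +x, 15 mm above its underside.
- carrier: Fixed plywood tray, base 128 mm deep (x), y from -140 to +172 mm, 12 mm thick, front (-x) open. Origin: underside, mid-depth. Closed, the bar lies flat on the base along the line x = -42 mm, its x axis along the carrier's +y, bumpers to the pots. It swings in from the front, round end moving from -x to +x. Walls 46 mm above the base; middle bay empty, so a finger fits behind the bar's middle.
- line_end (a point): Point fixed on the carrier at (-42, +115, 27) mm: where bar_end lies with the bar closed, give or take 6 mm along the line by the fork's setting. A rubber buffer on the front edge of the carrier's left wall, 9 mm behind this line (face at carrier x = -33 mm), stops the bar there.
- pin: Fixed steel pin on the carrier's base, at carrier (-42, -115) mm: shaft 12 mm diameter; head 19 mm diameter, its underside 44 mm above the base; foot washer 24 mm wide, 2.5 mm high. Origin: on the axis at the base's top face. The fork slides on from the side, under the head.
- roller: White roller of the catch, 20 mm diameter, axis upright, 7 to 23 mm above the base, at carrier (-51.5, +125.5) mm when out. Origin on its axis at the base's top face. It turns freely and moves with the bolt. The bar's round end pushes it back 2.5 to 14.5 mm (by the fork's setting), most when bar_end is 9.5 mm short of its line; then it springs out in front of the round end.
- bolt (a joint): Travel of the roller catch's sprung bolt along the carrier's +y: 0 = fully out, limit 0.016 m. Spring 3 N at 0, 0.1 N more per mm. With the bar home it rests between 0 and 0.012 by the fork's setting, pressing the bar lightly against buffer and pin.
- mini_pot_0: Small tapered terracotta sample pot, 58 mm wide, 55 mm high, loose in the carrier's right (-y) bay; origin under its centre.
- mini_pot_5: Small pale rounded sample pot, 58 mm wide, 46 mm high, loose in the carrier's left (+y) bay; origin under its centre.
- label_roll: Roll of white labels, 64 mm wide, 40 mm high, a loose bystander on the board to the left; origin under its centre.
- stamp: Small wooden hand stamp, 28 x 34 mm, 62 mm high, a loose bystander left of the carrier's front; origin under its centre.

How it is judged:
On the way, in this order (a step that is already met when the one before it is completed fails the run):
1. with the bar still at least 20 degrees open, its V is centred on the pin (3 mm) and pressed on it with 2.5 N or more for 0.3 s (angle between the x axis of keeper_bar and the y axis of carrier, either way round between 0.35 and 1.3 rad and y of pin in the frame of keeper_bar between -0.003 and 0.003 m and x of pin in the frame of keeper_bar between -0.124 and -0.106 m and contact force between keeper_bar and pin above 2.5 N), for 0.3 s.
2. on the way in, between 14 and 5 degrees open, the fork is still centred on the pin and pressed on it with 1.5 N or more for 0.2 s (angle between the x axis of keeper_bar and the y axis of carrier, either way round between 0.09 and 0.25 rad and y of pin in the frame of keeper_bar between -0.003 and 0.003 m and x of pin in the frame of keeper_bar between -0.124 and -0.106 m and contact force between keeper_bar and pin above 1.5 N), for 0.2 s.
At the end, for the whole second after the job is handed in: The bar rests flat on the carrier's base (within 3 mm), in line with the front (within 0.03 rad), fork centred on the pin (3 mm) and bearing on it (over 0.2 N), round end on its line (3 to 4 mm) behind the roller, at rest; pots within 15 mm of where they stood (angle between the x axis of keeper_bar and the y axis of carrier, either way round below 0.03 rad and y of pin in the frame of keeper_bar between -0.003 and 0.003 m and x of pin in the frame of keeper_bar between -0.124 and -0.106 m and contact force between keeper_bar and pin above 0.2 N and x of bar_end in the frame of carrier between -0.046 and -0.039 m and y of bar_end in the frame of carrier above 0.104 m and z of keeper_bar in the frame of carrier below 0.015 m and angle between keeper_bar's own z axis and vertical below 0.04 rad and value of joint bolt below 0.0145 m and linear speed of keeper_bar below 0.02 m/s and distance of each of mini_pot_0, mini_pot_5 from where it was at the start of the episode below 0.015 m); the robot touches nothing.
It fails at once if the bar is forced on the pin with more than 15 N (contact force between keeper_bar and pin above 15 N).
It fails at once if the bar is forced on the roller with more than 15 N (contact force between keeper_bar and roller above 15 N).
It fails at once if a pot is knocked over or pushed more than 20 mm (angle between any of mini_pot_0, mini_pot_5's own z axis and vertical above 0.3 rad or distance of any of mini_pot_0, mini_pot_5 from where it was at the start of the episode above 0.02 m).
It fails at once if a bystander is pushed more than 20 mm or tipped over (angle between any of label_roll, stamp's own z axis and vertical above 0.3 rad or distance of any of label_roll, stamp from where it was at the start of the episode above 0.02 m).
It also fails if it takes over 64 s, if anything falls off the work surface, if the arm or the gripper's body presses on something with over 40 N, if the wrist force passes 120 N, or if a joint passes its speed limit or range.

## Working session

There is one attempt and no reset: what is moved stays moved. The work goes in short steps, Python scripts to look and compute and a tool call to move; the robot and the scene stay as the last step left them, time stands still between calls to the robot, and variables do not carry over. Pictures are saved under pics/ and viewed, and the job is handed in when it is done.

Besides the shell and the picture viewer there is one more tool, called after "Call:" as name(argument=value, ...), one argument or row to a line, values as JSON. apply_moves: Moves the arm, as the interface text tells. Its arguments: {"type":"object","properties":{"series":{"type":"string"},"force":{"type":"number"}},"required":["series"]}

```bash
ls; mkdir -p pics; python3 - <<'E'
from bench import *
import cv2
o=get_obs()
for k,v in o.items(): print(k,v)
for n in("scene","top","wrist"):
    print(n,camera_info(n)); cv2.imwrite(f"pics/{n}0.png",grab_frame(n))
E
```

```text
pics
clock 0.0
joints [-1.4321017   0.47780295  0.02235682  1.55648142 -0.01151935  1.10929712
 -0.08310976]
qvel [ 1.68263402e-03 -1.06861822e-04 -1.15871418e-03  1.10441469e-03
 -4.14265900e-04  2.10486315e-06  7.70064964e-04]
tau [ 1.85902776e-03 -5.96444857e+01  1.60816435e+00 -2.81184822e+01
  1.22769971e-02  9.44226631e-03  3.81025473e-05]
tcp_pos [0.16476379 0.65390299 0.20311153]
orientation [ 0.19229321  1.56219791 -0.19521766]
contact_force [-0.54915607 -0.00122871 -0.97496216]
moment [ 0.01774949 -0.03225654  0.02626179]
grip_width 0.08537151931282858
scene {'fov_y': 43.17233655080962, 'cx': 316.65834089206953, 'cy': 237.6163033071676, 'rvec': array([ 2.31664952, -0.62286305,  0.23430534]), 'tvec': array([-0.50284215,  0.27388072,  0.76652068])}
top {'fov_y': 47.431939010181594, 'cx': 324.01508717959746, 'cy': 241.99396517789907, 'rvec': array([ 2.14766951, -2.14735505,  0.15586415]), 'tvec': array([0.02712332, 0.59169775, 1.01875166])}
wrist {'fov_y': 67.59191802213367, 'cx': 318.3760722943549, 'cy': 243.90279313889772, 'rvec': array([-2.27803429, -1.77666272, -0.26867687]), 'tvec': array([-0.67436775, -0.03790112,  0.37936998])}
```

View pics/scene0.png

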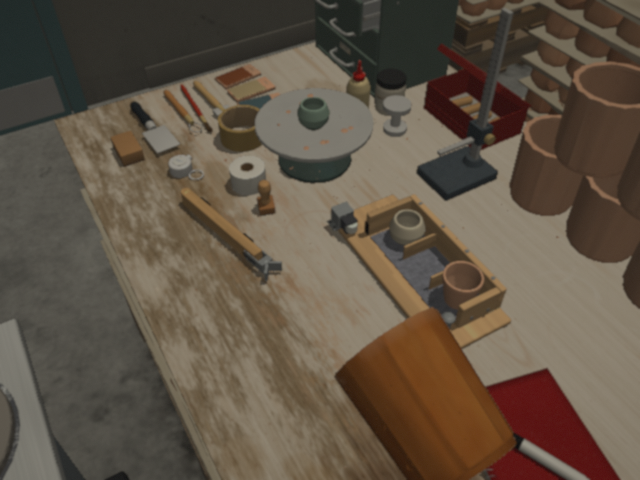

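View pics/top0.png

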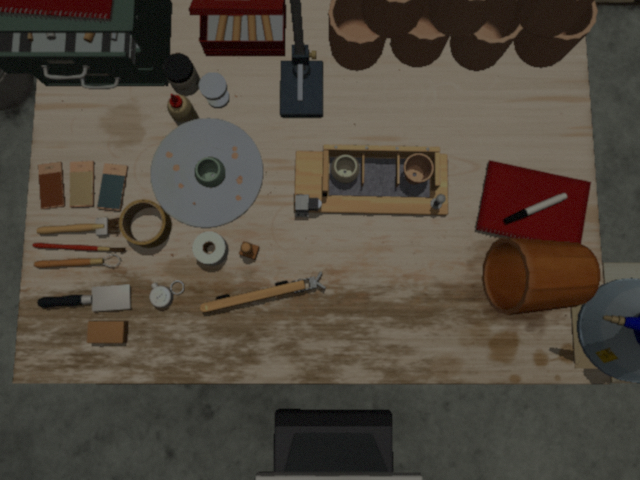

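View pics/wrist0.png

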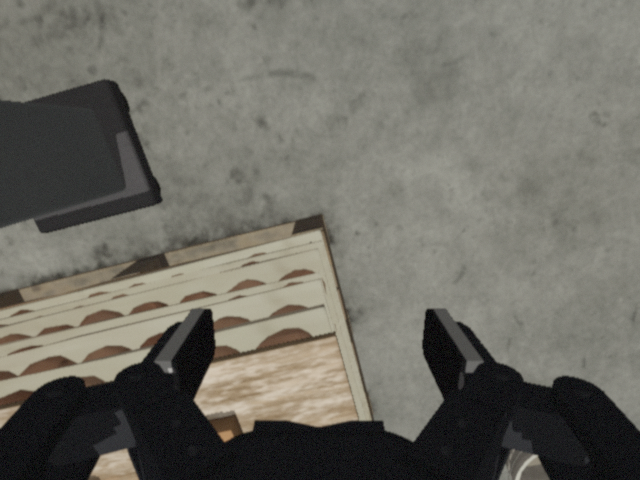

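```bash
cat > h.py <<'E'
import numpy as np, cv2
from bench import *
from scipy.spatial.transform import Rotation as R
def cam(n):
    c=camera_info(n); f=240/np.tan(np.radians(c['fov_y']/2))
    K=np.array([[f,0,c['cx']],[0,f,c['cy']],[0,0,1]])
    return K,R.from_rotvec(c['rvec']).as_matrix(),np.array(c['tvec'])
def ray(C,uv):
    K,Rm,t=C; d=Rm.T@np.linalg.inv(K)@np.array([uv[0],uv[1],1.]); return -Rm.T@t,d
def onz(C,uv,z):
    o,d=ray(C,uv); return o+d*(z-o[2])/d[2]
def proj(C,p):
    K,Rm,t=C; q=K@(Rm@np.array(p,float)+t); return q[:2]/q[2]
E
python3 - <<'E'
from h import *
C=cam('top');S=cam('scene')
print(ray(C,(320,240)),ray(S,(320,240))[0])
print(proj(C,(0,0,0)),proj(C,(.165,.655,.2)),proj(C,(.165,.655,0)),proj(S,(.165,.655,.2)))
print('corners',[onz(C,p,0).round(3) for p in((25,385),(600,380),(205,305),(320,283),(300,195),(445,210))])
a=cv2.imread('pics/top0.png')
cv2.imwrite('pics/c1.png',cv2.resize(a[230:330,180:340],None,fx=5,fy=5,interpolation=cv2.INTER_CUBIC))
cv2.imwrite('pics/c2.png',cv2.resize(a[130:230,285:455],None,fx=4.7,fy=4.7,interpolation=cv2.INTER_CUBIC))
E
```

```text
(array([0.43982845, 0.02859504, 1.09289986]), array([ 0.14670728,  0.00604509, -0.98919551])) [ 0.27965713 -0.53693934  0.74087979]
[338.56039113 559.30111916] [-82.44122703 500.8007952 ] [ -5.33211207 466.62587181] [-74.09600485  47.19531847]
corners [array([0.316, 0.609, 0.   ]), array([ 0.326, -0.511,  0.   ]), array([0.471, 0.264, 0.   ]), array([0.515, 0.035, 0.   ]), array([0.695, 0.076, 0.   ]), array([ 0.664, -0.22 ,  0.   ])]
```

View pics/c1.png

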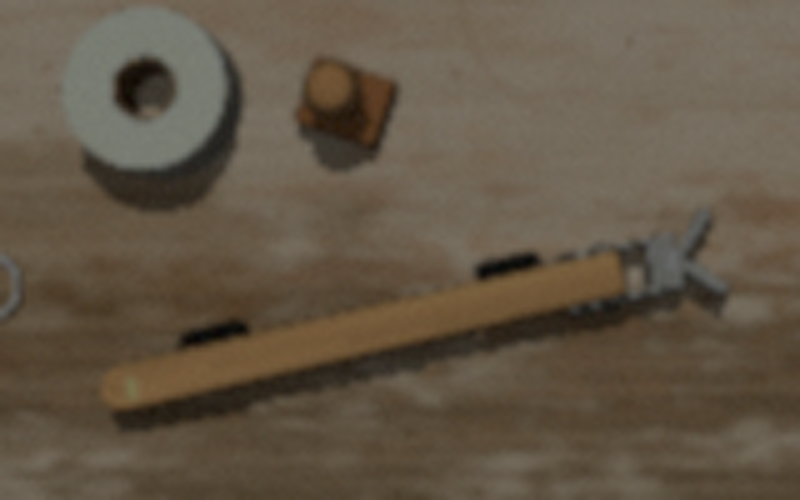

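View pics/c2.png

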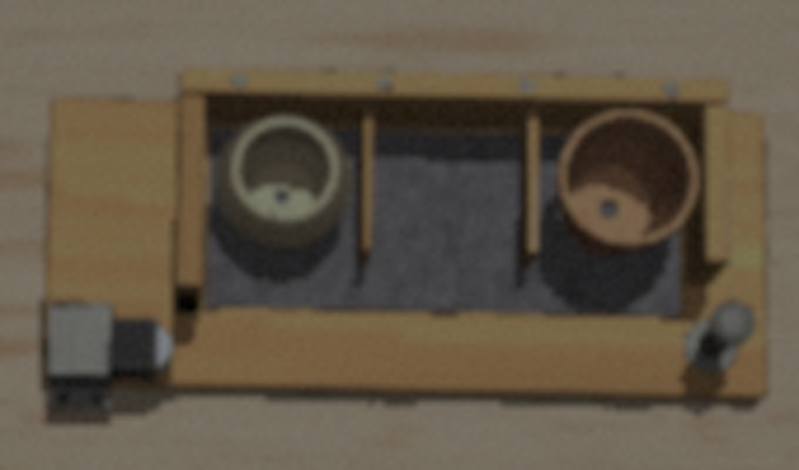

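```bash
cat >> h.py <<'E'
def rot(o): return R.from_rotvec(o['orientation']).as_matrix()
E
python3 - <<'E'
from h import *
o=get_obs(); T=rot(o); print(T.round(3)); p=o['tcp_pos']
K,Rm,t=cam('wrist'); c=-Rm.T@t; print('cam in tool',T.T@(c-p)); print('cam axes in tool (cols)',(T.T@Rm.T).round(3))
C=cam('top');S=cam('scene')
a=cv2.imread('pics/top0.png'); hsv=cv2.cvtColor(a,cv2.COLOR_BGR2HSV)
print(hsv[293,255],hsv[280,255],hsv[250,280],hsv[205,380])
m=((hsv[...,1]>110)&(hsv[...,2]>90)&(hsv[...,0]>8)&(hsv[...,0]<28)).astype(np.uint8)
n,l,st,ce=cv2.connectedComponentsWithStats(m)
for i in range(1,n):
    if st[i,4]>150: print(i,st[i],ce[i])
i=l[293,255]
pts=np.argwhere(l==i)[:,::-1].astype(float)
W=np.array([onz(C,q,.03)[:2] for q in pts])
c0=W.mean(0);u,s,v=np.linalg.svd(W-c0,full_matrices=False);d=v[0]*np.sign(v[0][1])
a_=(W-c0)@d;b_=(W-c0)@np.array([-d[1],d[0]])
print(c0,d,'ang',np.arctan2(-d[0],d[1]),'ext',a_.min(),a_.max(),b_.min(),b_.max())
tip=c0+d*np.percentile(a_,99.7); be=tip-d*.009; print('bar_end',be,'origin',be-.115*d,'fork',be-.23*d)
for q in((447.3,214.7),(295.5,151),(447,153.5),(296,213)): print(onz(C,q,.012).round(4))
print('pin head',onz(C,(441.4,198.1),.06).round(4),'washer',onz(C,(435,204.5),.0145).round(4))
E
```

```text
[[-0.     0.244  0.97 ]
 [-0.001  0.97  -0.244]
 [-1.    -0.001  0.   ]]
cam in tool [-0.1686037  0.0005227 -0.0773449]
cam axes in tool (cols) [[ 0.001 -0.298  0.954]
 [ 1.     0.001 -0.001]
 [-0.     0.954  0.298]]
[ 17 128 118] [ 16  70 105] [ 18  52 117] [ 16 116 119]
22 [296 148  33  42 417] [317.35971223 167.29736211]
85 [ 321  196  110   18 1191] [372.21662469 206.44836272]
91 [120 200  44  44 173] [134.73410405 226.06358382]
100 [ 37 224  66   8 284] [ 68.09859155 227.54577465]
105 [ 34 259  68   7 276] [ 67.66666667 261.4057971 ]
129 [199 281 106  31 889] [251.70303712 295.6591676 ]
135 [ 87 322  36  20 630] [105.02063492 330.76190476]
[0.48841918 0.16721838] [-0.22604391  0.97411711] ang 0.22801455517492292 ext -0.10317266456954402 0.10380880578293006 -0.008886577541071783 0.00839691236676792
bar_end [0.46730091 0.25822575] origin [0.49329596 0.14620228] fork [0.51929101 0.03417882]
[ 0.6517 -0.2212  0.012 ]
[0.7844 0.0856 0.012 ]
[ 0.7793 -0.2247  0.012 ]
[0.6551 0.0836 0.012 ]
pin head [ 0.675  -0.1997  0.06  ] washer [ 0.6721 -0.1965  0.0145]
```

```bash
cat >> h.py <<'E'
def down(yaw):  # tool down, y axis at yaw
    y=np.array([np.cos(yaw),np.sin(yaw),0]);x=np.array([0,0,-1.]);return np.stack([x,y,np.cross(x,y)],1)
def rows(c0,targets):
    """c0=(x,y,z,yaw) commanded; targets (x,y,z,yaw) -> tool-frame numbers"""
    T0=down(c0[3])
    for t in targets:
        r=R.from_matrix(T0.T@down(t[3])).as_rotvec(); s=T0.T@(np.array(t[:3])-np.array(c0[:3]))
        print(' '.join(f'{v:.4f}' for v in [*r,*s]))
E
python3 - <<'E'
from h import *
o=get_obs();T=rot(o);y0=np.arctan2(T[1,1],T[0,1]);print(y0)
c0=(.165,.655,.204,y0)
rows(c0,[(.40,.42,.25,.75),(.52,.15,.25,.1),(.66,-.08,.23,-.016)])
E
```

```text
1.3240331910744572
0.5740 0.0000 0.0000 -0.0460 -0.1705 0.2853
1.2240 0.0000 0.0000 -0.0460 -0.4030 0.4676
1.3400 0.0000 0.0000 -0.0260 -0.5918 0.6595
```

Call:
apply_moves(
  series="0.574 0 0 -0.046 -0.1705 0.285 1;0.574 0 0 -0.046 -0.1705 0.285 1;0.574 0 0 -0.046 -0.1705 0.285 1;0.574 0 0 -0.046 -0.1705 0.285 1;0.574 0 0 -0.046 -0.1705 0.285 1;1.224 0 0 -0.046 -0.403 0.468 1;1.224 0 0 -0.046 -0.403 0.468 1;1.224 0 0 -0.046 -0.403 0.468 1;1.224 0 0 -0.046 -0.403 0.468 1;1.224 0 0 -0.046 -0.403 0.468 1;1.34 0 0 -0.026 -0.592 0.660 1;1.34 0 0 -0.026 -0.592 0.660 1",
  force=60,
)

```text
clock: 1.65
tcp_pos: [0.5835, 0.0455, 0.241]
orientation: [1.222, 1.202, -1.221]
contact_force: [0.6, 1.7, -0.6]
grip_width: 0.0853
```

```bash
python3 - <<'E'
from h import *
o=get_obs();T=rot(o);y0=np.arctan2(T[1,1],T[0,1]);p=o['tcp_pos'];print(p,y0,T.round(3))
rows((*p,y0),[(.66,-.08,.23,-.016)])
E
```

```text
[0.58354549 0.04549688 0.24095381] -0.01653118123544188 [[ 0.     1.    -0.017]
 [ 0.001 -0.017 -1.   ]
 [-1.     0.    -0.001]]
-0.0005 0.0000 0.0000 0.0110 0.0785 0.1242
```

Call:
apply_moves(
  series="0 0 0 0.011 0.06 0.1 1;0 0 0 0.011 0.06 0.1 1;0 0 0 0.011 0.06 0.1 1;0 0 0 0.011 0.06 0.1 1;0 0 0 0.011 0.06 0.1 1",
)

```text
clock: 2.28
tcp_pos: [0.641, -0.0519, 0.2299]
orientation: [1.22, 1.204, -1.219]
contact_force: [-0.5, 0.2, 1.1]
grip_width: 0.0852
```

```bash
python3 - <<'E'
from h import *
o=get_obs();T=rot(o);print(o['tcp_pos'],np.arctan2(T[1,1],T[0,1]),abs(o['qvel']).max(),o['joints'])
import pickle
C=cam('wrist'); im=grab_frame('wrist'); pickle.dump((C,im),open('w1.pkl','wb')); cv2.imwrite('pics/w1.png',im)
E
```

```text
[ 0.64101593 -0.05192177  0.22990714] -0.013391562523045498 0.00567917661056318 [-0.4340262   0.44815745  0.58440543  1.63746253 -0.26779305  1.13723317
  0.20504895]
```

View pics/w1.png

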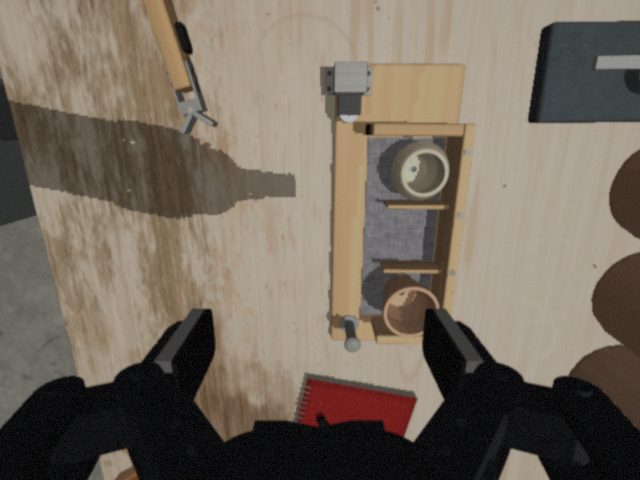

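```bash
python3 - <<'E'
from h import *
a=cv2.imread('pics/w1.png')
a=cv2.convertScaleAbs(a,alpha=1.5)
A=cv2.resize(a[300:360,310:410],None,fx=6,fy=6,interpolation=cv2.INTER_CUBIC)
B=cv2.resize(a[50:140,320:400],None,fx=4,fy=4,interpolation=cv2.INTER_CUBIC)
D=cv2.resize(a[70:140,150:230],None,fx=4,fy=4,interpolation=cv2.INTER_CUBIC)
cv2.imwrite('pics/c3.png',A);H=np.zeros((360,660,3),np.uint8);H[:360,:320]=B;H[:280,330:650]=D;cv2.imwrite('pics/c4.png',H)
E
```

```text
(no output)
```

View pics/c3.png

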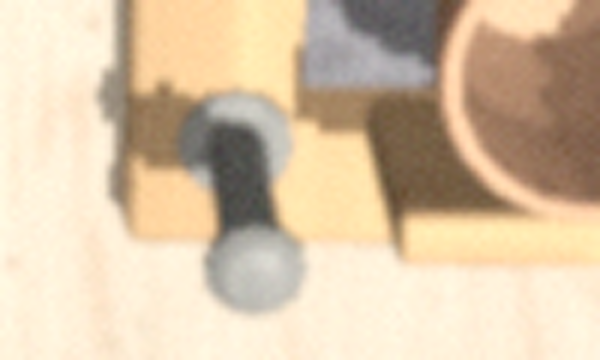

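View pics/c4.png

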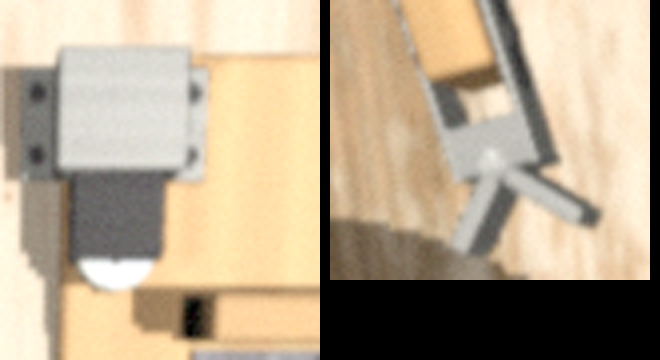

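```bash
python3 - <<'E'
from h import *
import pickle
C,im=pickle.load(open('w1.pkl','rb'));
P=onz(C,(349.3,324.3),.0145);print('washer',P.round(4)); 
for z in (.058,.062,.066): print('head',z,onz(C,(352.3,344.7),z).round(4))
rb=onz(C,(349.5,122.3),.035);print('roller front(-y) ',rb.round(4),'centre',(rb+[0,.010,0]).round(4))
print('corner',onz(C,(331.3,339.7),.012).round(4))
# base front edge
for q in((335.5,300),(334,200)): print(onz(C,q,.012).round(4))
print('back corners',onz(C,(464.5,65),.012).round(4))
# front edge by gradient, mask bar-like wood
hsv=cv2.cvtColor(im,cv2.COLOR_BGR2HSV)
print([tuple(hsv[200,x]) for x in range(326,344,2)])
E
```

```text
washer [ 0.6753 -0.1972  0.0145]
head 0.058 [ 0.6751 -0.1971  0.058 ]
head 0.062 [ 0.6747 -0.1945  0.062 ]
head 0.066 [ 0.6743 -0.1919  0.066 ]
roller front(-y)  [0.6709 0.0333 0.035 ] centre [0.6709 0.0433 0.035 ]
corner [ 0.6537 -0.2197  0.012 ]
[ 0.6588 -0.1659  0.012 ]
[ 0.657 -0.046  0.012]
back corners [0.7844 0.0854 0.012 ]
[(np.uint8(18), np.uint8(38), np.uint8(176)), (np.uint8(19), np.uint8(37), np.uint8(171)), (np.uint8(18), np.uint8(40), np.uint8(161)), (np.uint8(20), np.uint8(50), np.uint8(102)), (np.uint8(16), np.uint8(102), np.uint8(137)), (np.uint8(17), np.uint8(93), np.uint8(172)), (np.uint8(17), np.uint8(97), np.uint8(174)), (np.uint8(16), np.uint8(93), np.uint8(172)), (np.uint8(16), np.uint8(92), np.uint8(177))]
```

```bash
python3 - <<'E'
from h import *
import pickle
C,im=pickle.load(open('w1.pkl','rb'))
pin=np.array([.675,-.197]);yaw=-.018
ex=np.array([np.cos(yaw),np.sin(yaw)]);ey=np.array([-ex[1],ex[0]])
cor=pin+.042*ex+.115*ey
print('carrier origin',cor)
for n,q,z in(('div1 front',(388,206),.058),('div2 front',(386,266),.058),('pot5',(420,172),.058),('pot0',(411,311),.067)):
    w=onz(C,q,z)[:2]; print(n,w.round(3),((w-cor)@ex).round(4),((w-cor)@ey).round(4))
d=np.array([-.226,.974])
m=onz(C,(198.75,127.6),.026)[:2]; be=np.array([.4673,.2582])
print('tips mid',m,'seat dist from bar_end',(be-(m+.006*d))@d,'lat',(be-m)@np.array([d[1],-d[0]]))
print(onz(C,(182.5,131.25),.026),onz(C,(215,124),.026))
y0=-.0134; p=(.641,-.052,.230)
# pregrasp: grip at bar x=+15
o=np.array([.4933,.1462])+.015*d; print(o)
rows((*p,y0),[(.57,.05,.2,.1),(o[0],o[1],.13,.228)])
E
```

```text
carrier origin [ 0.71906308 -0.08277459]
div1 front [ 0.707 -0.044] -0.0126 0.0385
div2 front [ 0.708 -0.106] -0.0108 -0.0232
pot5 [ 0.736 -0.012] 0.0153 0.0709
pot0 [ 0.734 -0.152] 0.0161 -0.0691
tips mid [0.52269923 0.03050857] seat dist from bar_end 0.22829317129548046 lat -0.002500589280573616
[0.50619205 0.02727974 0.026     ] [0.53910507 0.03367177 0.026     ]
[0.48991 0.16081]
-0.1134 0.0000 0.0000 0.0300 -0.0724 -0.1010
-0.2414 0.0000 0.0000 0.1000 -0.1539 -0.2108
```

Call:
apply_moves(
  series="-0.113 0 0 0.03 -0.0724 -0.101 0.5;-0.113 0 0 0.03 -0.0724 -0.101 0.5;-0.241 0 0 0.09 -0.153 -0.205 0.5;-0.241 0 0 0.09 -0.153 -0.205 0.5;-0.241 0 0 0.09 -0.153 -0.205 0.5;-0.241 0 0 0.09 -0.153 -0.205 0.5;-0.241 0 0 0.09 -0.153 -0.205 0.5",
)

```text
clock: 3.2
tcp_pos: [0.4932, 0.1524, 0.1409]
orientation: [1.044, 1.305, -1.042]
contact_force: [0.7, -0.8, 0.7]
grip_width: 0.0425
```

```bash
python3 - <<'E'
from h import *
o=get_obs();T=rot(o);print(o['clock'],o['tcp_pos'],np.arctan2(T[1,1],T[0,1]),abs(o['qvel']).max(),o['grip_width'],T.round(3))
import pickle
C=cam('wrist'); im=grab_frame('wrist'); pickle.dump((C,im),open('w2.pkl','wb')); cv2.imwrite('pics/w2.png',im)
E
```

```text
3.2 [0.49318363 0.15238149 0.14094546] 0.22336428518134188 0.01622689341440078 0.04250770389082136 [[ 0.002  0.975  0.222]
 [ 0.     0.222 -0.975]
 [-1.     0.002  0.   ]]
```

View pics/w2.png

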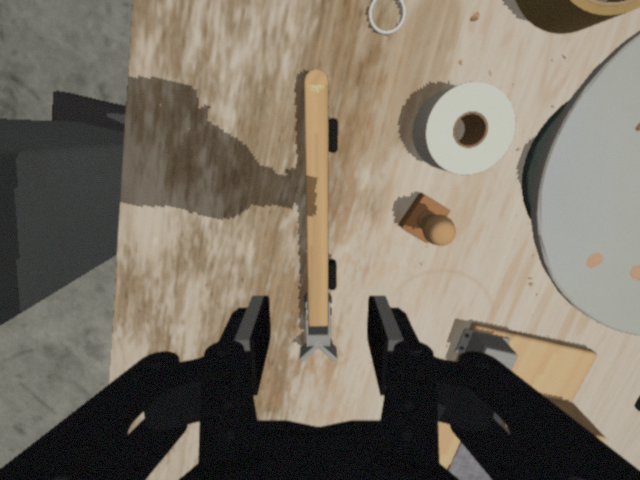

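```bash
python3 - <<'E'
from h import *
import pickle
C,im=pickle.load(open('w2.pkl','rb'))
cv2.imwrite('pics/c5.png',cv2.convertScaleAbs(np.hstack([cv2.resize(im[290:370,280:360],None,fx=5,fy=5,interpolation=cv2.INTER_CUBIC),cv2.resize(im[60:140,280:360],None,fx=5,fy=5,interpolation=cv2.INTER_CUBIC)]),alpha=1.4))
hsv=cv2.cvtColor(im,cv2.COLOR_BGR2HSV)
L=[];Rr=[]
for r in range(90,320,4):
    row=hsv[r,290:345,1].astype(int); k=np.where(row>108)[0]
    if len(k)>10: L.append((290+k.min(),r));Rr.append((291+k.max(),r))
def fit(P):
    W=np.array([onz(C,q,.03)[:2] for q in P]); l=cv2.fitLine(W.astype(np.float32),cv2.DIST_HUBER,0,.001,.001).ravel(); return l
l,r=fit(L),fit(Rr)
for q in(l,r):
    d=q[:2]*np.sign(q[1]); print(d,np.arctan2(-d[0],d[1]),q[2:])
n=np.array([d[1],-d[0]]);print('width',(r[2:]-l[2:])@n)
tip=onz(C,(316,69),.03)[:2];print('tip',tip)
E
```

```text
Traceback (most recent call last):
cv2.error: OpenCV(4.12.0) /io/opencv/modules/imgproc/src/linefit.cpp:618: error: (-215:Assertion failed) npoints2 >= 0 || npoints3 >= 0 in function 'fitLine'
```

View pics/c5.png

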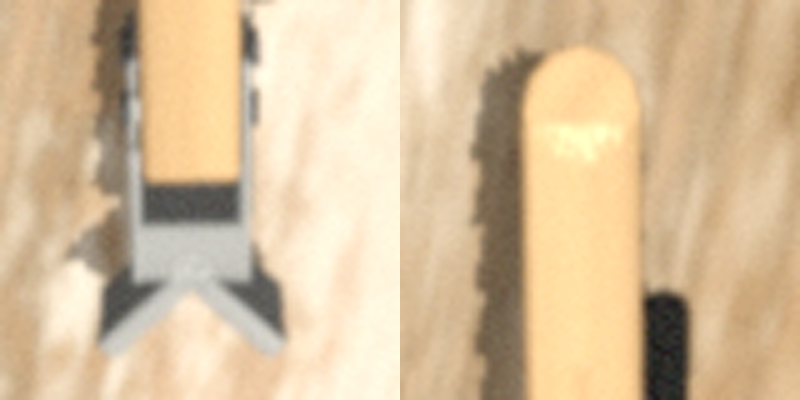

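```bash
python3 - <<'E'
from h import *
import pickle
C,im=pickle.load(open('w2.pkl','rb'))
w=lambda q,z:onz(C,q,z)[:2]
a1,b1=w((305,85),.03),w((328.2,85),.03); a2,b2=w((308.4,320),.03),w((328,320),.03)
print('widths',np.linalg.norm(a1-b1),np.linalg.norm(a2-b2))
m1,m2=(a1+b1)/2,(a2+b2)/2; d=(m1-m2)/np.linalg.norm(m1-m2); print('d',d,'ang',np.arctan2(-d[0],d[1]))
tip=w((316,69),.03); be=tip-.009*d; n=np.array([d[1],-d[0]]); be=be+((m2-be)@n)*n
org=be-.115*d; print('bar_end',be,'org',org,'tool rel along',(np.array([.49318,.15238])-org)@d,'lat',(np.array([.49318,.15238])-org)@n)
t=(w((302,359.5),.026)+w((335,359.5),.026))/2; v=w((318.4,346.6),.026)
print('tip-span',np.linalg.norm(w((302,359.5),.026)-w((335,359.5),.026)),'tips along',(t-org)@d,'lat',(t-org)@n,'vertex along',(v-org)@d,(v-org)@n)
E
```

```text
widths 0.016639387059204827 0.017158480278753333
d [-0.22762522  0.97374882] ang 0.22963818484753154
bar_end [0.46687463 0.25965787] org [0.49305153 0.14767675] tool rel along 0.004550539007547777 lat 0.0011956725062424263
tip-span 0.030431098140172686 tips along -0.11888660136329546 lat 1.912245646523314e-05 vertex along -0.10518454533213002 6.60325308977127e-06
```

```bash
python3 - <<'E'
from h import *
rows((.4932,.1524,.1409,.2234),[(.491,.1564,.05,.2296),(.491,.1564,.005,.2296)])
E
```

```text
-0.0062 0.0000 0.0000 0.0909 -0.0013 -0.0044
-0.0062 0.0000 0.0000 0.1359 -0.0013 -0.0044
```

Call:
apply_moves(
  series="-0.006 0 0 0.05 -0.0013 -0.0044 0.5;-0.006 0 0 0.09 -0.0013 -0.0044 0.5;-0.006 0 0 0.12 -0.0013 -0.0044 0.5;-0.006 0 0 0.136 -0.0013 -0.0044 0.5;-0.006 0 0 0.136 -0.0013 -0.0044 0.5;-0.006 0 0 0.136 -0.0013 -0.0044 0.1;-0.006 0 0 0.136 -0.0013 -0.0044 0.1;-0.006 0 0 0.136 -0.0013 -0.0044 0;-0.006 0 0 0.136 -0.0013 -0.0044 0;-0.006 0 0 0.136 -0.0013 -0.0044 0",
  force=60,
)

```text
clock: 4.5
tcp_pos: [0.4893, 0.1575, 0.0041]
orientation: [1.037, 1.31, -1.037]
contact_force: [-0.4, 0.5, 0.1]
grip_width: -0.0001
```

```bash
python3 - <<'E'
from h import *
o=get_obs();T=rot(o);print(o['clock'],o['tcp_pos'],np.arctan2(T[1,1],T[0,1]),o['contact_force'],o['moment'],o['grip_width'],T.round(4))
E
```

```text
4.5 [0.48933111 0.15748398 0.00408894] 0.2310730621021717 [-0.42980428  0.52896668  0.07116385] [-0.05871346  0.06783599  0.00049408] -8.886430365127515e-05 [[ 1.000e-04  9.734e-01  2.290e-01]
 [ 1.000e-04  2.290e-01 -9.734e-01]
 [-1.000e+00  1.000e-04 -1.000e-04]]
```

```bash
python3 - <<'E'
from h import *
a=grab_frame('wrist');b=grab_frame('top');s=grab_frame('scene')
cv2.imwrite('pics/w3.png',a)
print(get_obs()['grip_width'])
cv2.imwrite('pics/s3.png',np.hstack([cv2.resize(b[200:340,160:340],None,fx=2.2,fy=2.2),cv2.resize(s[170:310,150:330],None,fx=2.2,fy=2.2)]))
E
```

```text
-8.629030980191733e-06
```

View pics/w3.png

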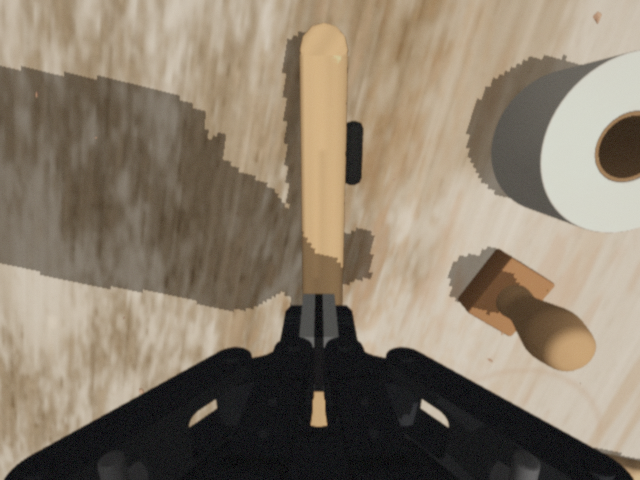

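View pics/s3.png

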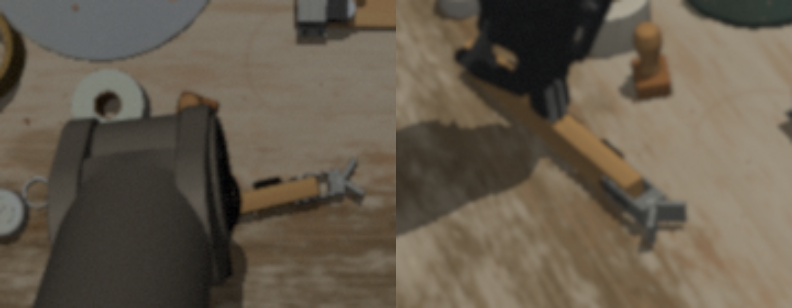

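```bash
python3 - <<'E'
from h import *
S=cam('scene');C=cam('wrist')
for z in(.004,.03,.05,.08): print(z,proj(S,(.4893,.1575,z)),proj(C,(.4893,.1575,z)))
s=grab_frame('scene')
cv2.imwrite('pics/s4.png',cv2.resize(s[170:290,160:300],None,fx=5,fy=5,interpolation=cv2.INTER_CUBIC))
E
```

```text
0.004 [223.41130721 232.88612585] [319.76077576 289.19963749]
0.03 [221.50117593 222.01580903] [319.92334031 313.79772544]
0.05 [219.98207676 213.37080677] [320.08758064 338.64937974]
0.08 [217.61764214 199.91510682] [320.43942456 391.88784864]
```

View pics/s4.png

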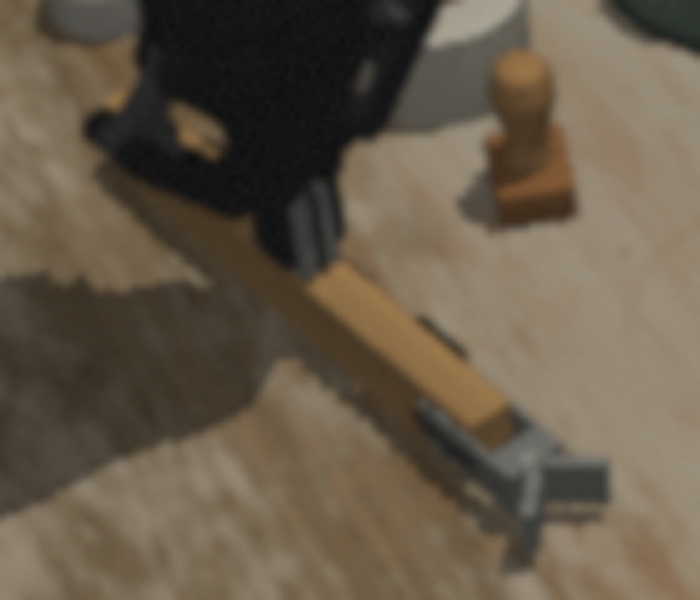

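```bash
python3 - <<'E'
from h import *
import pickle
C2,im=pickle.load(open('w2.pkl','rb'));C3=cam('wrist');T=cam('top');S=cam('scene')
p=onz(T,(209.4,247.6),.04);print('roll',p,proj(C2,p),'seen ~(470,127)',proj(C3,p),'seen (632,147)')
print('scene',proj(S,p),'seen ~(247,168)')
be=onz(T,(206,307.6),.03);print('barend',proj(C2,be),'seen (316,82)',proj(C3,be),'seen(324,45)')
print(get_obs()['tcp_pos'],ray(C3,(0,0))[0],ray(C2,(0,0))[0])
E
```

```text
roll [0.58099558 0.25000243 0.04      ] [468.4335827  133.66310584] seen ~(470,127) [627.76303072 155.35529214] seen (632,147)
scene [247.11908678 167.80679394] seen ~(247,168)
barend [313.21034749  88.97418952] seen (316,82) [317.88526755  63.49865067] seen(324,45)
[0.48930643 0.15741582 0.00394271] [0.47105041 0.2325331  0.17253056] [0.47510509 0.22759441 0.30950401]
```

Call:
apply_moves(
  series="0 0 0 0 0 0 0.5;0 0 0 0 0 0 0.5;0 0 0 0 0 0 0.5;0 0 0 0 0 0 0.5",
)

```text
clock: 5.2
tcp_pos: [0.4893, 0.1574, 0.004]
orientation: [1.037, 1.31, -1.037]
contact_force: [-0.5, -0.2, -0.4]
grip_width: 0.0426
```

```bash
python3 - <<'E'
from h import *
print(get_obs()['grip_width'],get_obs()['tcp_pos'])
s=grab_frame('scene');w=grab_frame('wrist')
cv2.imwrite('pics/w5.png',w)
cv2.imwrite('pics/s5.png',cv2.resize(s[170:290,160:300],None,fx=5,fy=5,interpolation=cv2.INTER_CUBIC))
E
```

```text
0.042624198953153 [0.48933405 0.15740864 0.00397079]
```

View pics/s5.png

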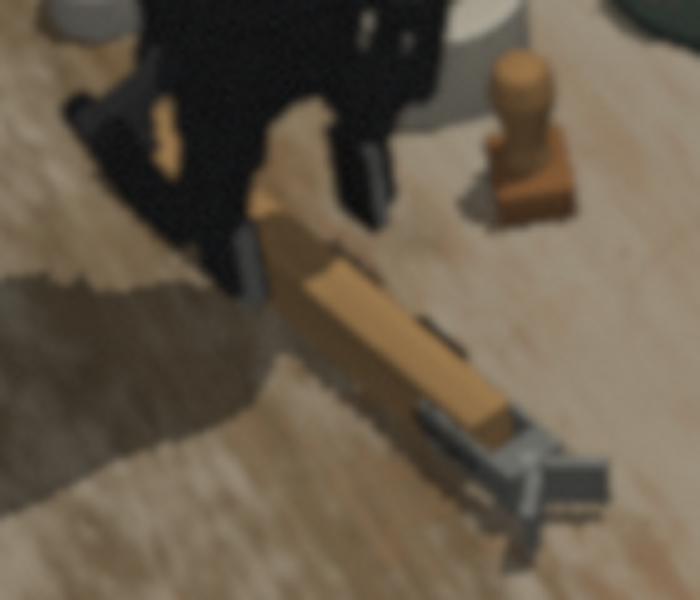

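View pics/w5.png

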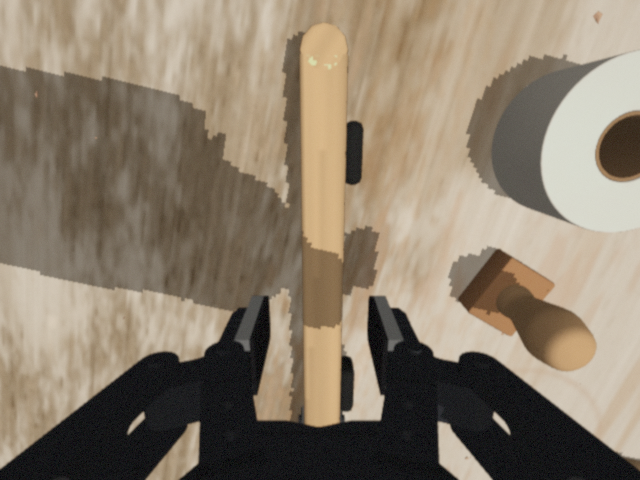

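```bash
python3 - <<'E'
from h import *
S=cam('scene'); p=np.array([.4893,.1574]);y=np.array([.9734,.229]);z=np.array([.229,-.9734])
for s,seen in((-1,(209.5,230)),(1,(235,215.5))):
  for k in(.021,.028):
    for h in (.004,.015,.03,.04): print(s,k,h,proj(S,(*(p+s*k*y+.011*z),h)).round(1),'seen',seen)
E
```

```text
-1 0.021 0.004 [217.3 242.7] seen (209.5, 230)
-1 0.021 0.015 [216.5 238.2] seen (209.5, 230)
-1 0.021 0.03 [215.3 231.8] seen (209.5, 230)
-1 0.021 0.04 [214.4 227.6] seen (209.5, 230)
-1 0.028 0.004 [213.9 244.8] seen (209.5, 230)
-1 0.028 0.015 [213.  240.3] seen (209.5, 230)
-1 0.028 0.03 [211.8 234. ] seen (209.5, 230)
-1 0.028 0.04 [210.9 229.7] seen (209.5, 230)
1 0.021 0.004 [237.3 230.1] seen (235, 215.5)
1 0.021 0.015 [236.6 225.6] seen (235, 215.5)
1 0.021 0.03 [235.7 219.3] seen (235, 215.5)
1 0.021 0.04 [235. 215.] seen (235, 215.5)
1 0.028 0.004 [240.6 228.1] seen (235, 215.5)
1 0.028 0.015 [239.9 223.5] seen (235, 215.5)
1 0.028 0.03 [239.  217.2] seen (235, 215.5)
1 0.028 0.04 [238.4 212.9] seen (235, 215.5)
```

Call:
apply_moves(
  series="0 0 0 0.01 0 0 0.5;0 0 0 0.018 0 0 0.5;0 0 0 0.018 0 0 0.5",
)

```text
clock: 5.68
tcp_pos: [0.4886, 0.1571, -0.015]
orientation: [1.036, 1.311, -1.039]
contact_force: [-0.2, 0.4, -0.1]
grip_width: 0.0427
```

```bash
python3 - <<'E'
from h import *
print(get_obs()['contact_force'],get_obs()['tcp_pos'])
s=grab_frame('scene')
cv2.imwrite('pics/s6.png',cv2.resize(s[170:290,160:300],None,fx=5,fy=5,interpolation=cv2.INTER_CUBIC))
E
```

```text
[-0.24317653  0.43556728 -0.13368924] [ 0.48856961  0.15709103 -0.01501703]
```

View pics/s6.png

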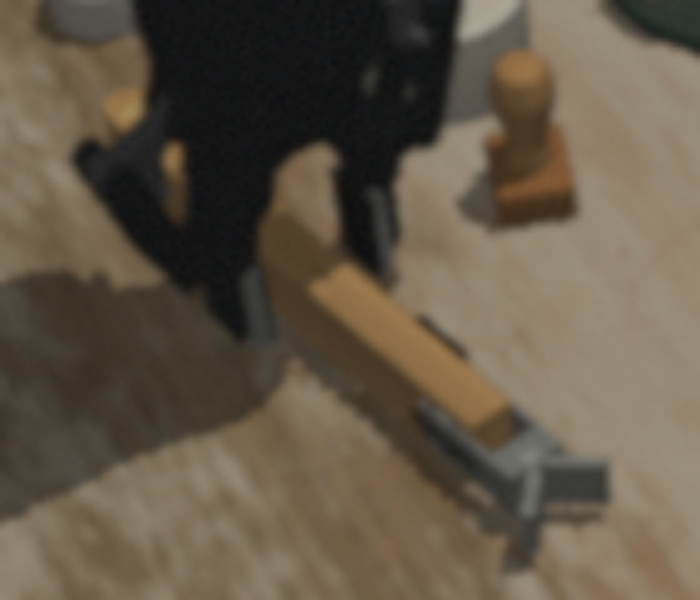

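Call:
apply_moves(
  series="0 0 0 0.004 0 0 0.4;0 0 0 0.004 0 0 0.3;0 0 0 0.004 0 0 0.2;0 0 0 0.004 0 0 0.1;0 0 0 0.004 0 0 0;0 0 0 0.004 0 0 0;0 0 0 0.004 0 0 0",
  force=60,
)

```text
clock: 6.6
tcp_pos: [0.4896, 0.1575, -0.0178]
orientation: [1.038, 1.309, -1.037]
contact_force: [-0.6, -0.5, 5.9]
grip_width: 0.0168
```

```bash
python3 - <<'E'
from h import *
o=get_obs();T=rot(o);print(o['contact_force'],o['moment'],o['tcp_pos'],np.arctan2(T[1,1],T[0,1]),o['grip_width'],T.round(4))
w=grab_frame('wrist');cv2.imwrite('pics/w6.png',w)
E
```

```text
[-0.62105091 -0.49591039  5.88620533] [-0.09823051  0.05983187 -0.01868078] [ 0.48960021  0.15749213 -0.01778366] 0.23089317656615127 0.01679474103507587 [[ 5.000e-04  9.735e-01  2.288e-01]
 [ 3.000e-04  2.288e-01 -9.735e-01]
 [-1.000e+00  5.000e-04 -2.000e-04]]
```

View pics/w6.png

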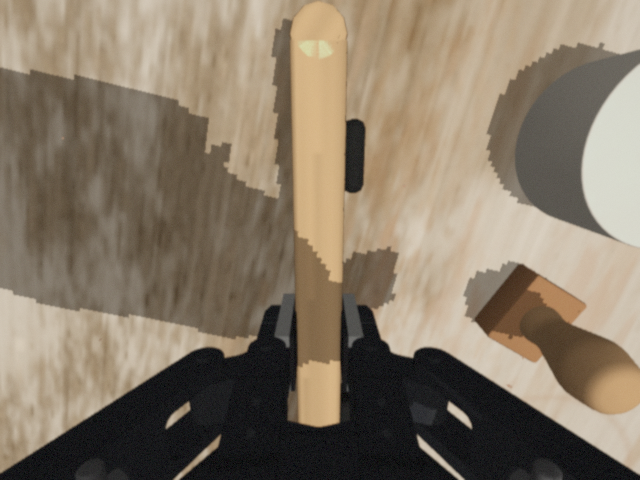

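```bash
python3 - <<'E'
from h import *
C=cam('wrist');d=np.array([-.2288,.9735]);p=np.array([.4896,.1575])
tip=onz(C,(320,2),.03)[:2];print('tip rel tool',(tip-p)@d,'-> tool at bar x',.124-(tip-p)@d)
c0=np.array([.4896,.1575,-.0178,.2309]);A=np.array([.4896,.1575,.035,.2309]);B=np.array([.591,-.0685,.035,.58])
rows(c0,[(*(c0[:3]+[0,0,.025]),.2309),A]+[A+(B-A)*k/7 for k in range(1,8)]+[(.591,-.0685,.012,.58)])
E
```

```text
tip rel tool 0.11327489196926843 -> tool at bar x 0.010725108030731567
0.0000 0.0000 0.0000 -0.0250 0.0000 0.0000
0.0000 0.0000 0.0000 -0.0528 0.0000 0.0000
-0.0499 0.0000 0.0000 -0.0528 0.0067 0.0347
-0.0997 0.0000 0.0000 -0.0528 0.0134 0.0695
-0.1496 0.0000 0.0000 -0.0528 0.0201 0.1042
-0.1995 0.0000 0.0000 -0.0528 0.0269 0.1390
-0.2494 0.0000 0.0000 -0.0528 0.0336 0.1737
-0.2992 0.0000 0.0000 -0.0528 0.0403 0.2085
-0.3491 0.0000 0.0000 -0.0528 0.0470 0.2432
-0.3491 0.0000 0.0000 -0.0298 0.0470 0.2432
```

Call:
apply_moves(
  series="0 0 0 -0.025 0 0 0;0 0 0 -0.053 0 0 0;-0.05 0 0 -0.053 0.0067 0.035 0;-0.1 0 0 -0.053 0.0134 0.0695 0;-0.15 0 0 -0.053 0.020 0.104 0;-0.2 0 0 -0.053 0.027 0.139 0;-0.249 0 0 -0.053 0.0336 0.174 0;-0.299 0 0 -0.053 0.0403 0.2085 0;-0.349 0 0 -0.053 0.047 0.243 0;-0.349 0 0 -0.053 0.047 0.243 0;-0.349 0 0 -0.053 0.047 0.243 0;-0.349 0 0 -0.053 0.047 0.243 0",
)

```text
clock: 8.15
tcp_pos: [0.59, -0.0667, 0.0345]
orientation: [0.771, 1.431, -0.771]
contact_force: [0.5, 1.0, -1.9]
grip_width: 0.0163
```

```bash
python3 - <<'E'
from h import *
o=get_obs();T=rot(o);print(o['contact_force'],o['moment'],o['tcp_pos'],np.arctan2(T[1,1],T[0,1]),o['grip_width'],T.round(4))
w=grab_frame('wrist');cv2.imwrite('pics/w7.png',w)
s=grab_frame('scene');cv2.imwrite('pics/s7.png',cv2.convertScaleAbs(cv2.resize(s[180:360,250:520],None,fx=2.9,fy=2.9,interpolation=cv2.INTER_CUBIC),alpha=1.3))
E
```

```text
[ 0.51490576  1.00409425 -1.93118287] [-0.02610019  0.00327342  0.03916742] [ 0.59001481 -0.06669395  0.03449934] 0.5816908434747166 0.0163345904582821 [[-1.300e-03  8.355e-01  5.494e-01]
 [ 8.000e-04  5.494e-01 -8.355e-01]
 [-1.000e+00 -6.000e-04 -1.400e-03]]
```

View pics/s7.png

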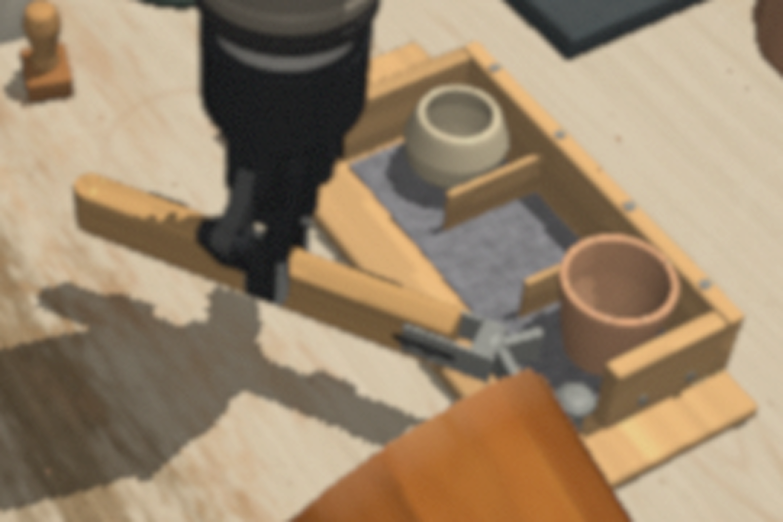

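View pics/w7.png

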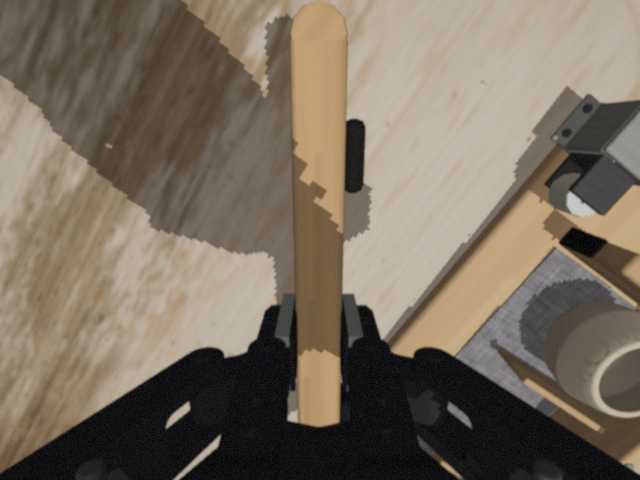

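Call:
apply_moves(
  series="0 0 0 0.02 0 0 0;0 0 0 0.0355 0 0 0;0 0 0 0.0355 0 0.012 0;0 0 0 0.0355 0 0.024 0;0 0 0 0.0355 0 0.026 0;0 0 0 0.0355 0 0.026 0",
)

```text
clock: 9.0
tcp_pos: [0.6054, -0.0907, -0.0002]
orientation: [0.773, 1.428, -0.773]
contact_force: [-0.1, -0.8, -2.6]
grip_width: 0.0171
```

```bash
cat >> h.py <<'E'
def st(pin=np.array([.675,-.197])):
    o=get_obs();T=rot(o);yw=np.arctan2(T[1,1],T[0,1]);p=o['tcp_pos'];F=o['contact_force']
    z=T[:,2];y=T[:,1];v=pin-p[:2]
    print('t',o['clock'],'tcp',p.round(4),'yaw',round(yw,4),'Ftool y,z,up',(F@y).round(2),(F@z).round(2),F[2].round(2),'M',o['moment'].round(3),'along',(v@z[:2]).round(4),'lat',(v@y[:2]).round(4),'gw',round(o['grip_width'],4))
E
python3 - <<'E'
from h import *
st()
t=grab_frame('top');cv2.imwrite('pics/t8.png',cv2.convertScaleAbs(cv2.resize(t[140:260,330:460],None,fx=5,fy=5,interpolation=cv2.INTER_CUBIC),alpha=1.4))
E
```

```text
t 9.0 tcp [ 6.054e-01 -9.070e-02 -2.000e-04] yaw 0.5793 Ftool y,z,up -0.47 0.59 -2.6 M [0.017 0.015 0.017] along 0.1271 lat 0.0 gw 0.0171
```

View pics/t8.png

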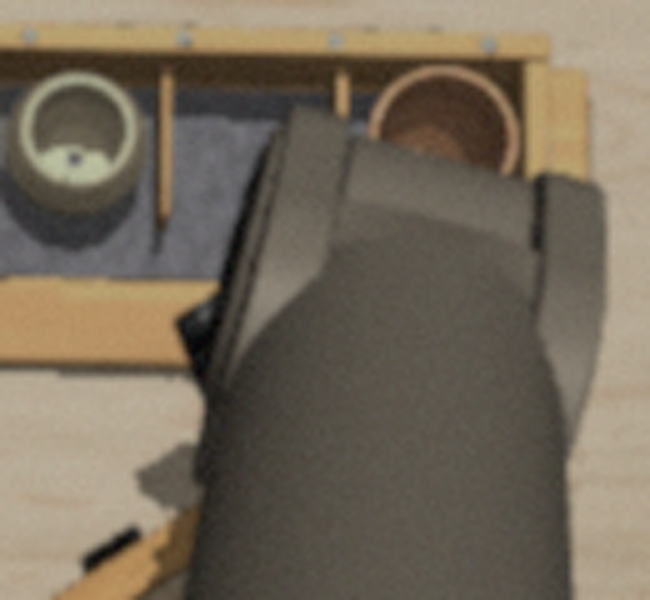

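Call:
apply_moves(
  series="0 0 0 0 0 0.001 0;0 0 0 0 0 0.002 0;0 0 0 0 0 0.002 0",
)

```text
clock: 9.43
tcp_pos: [0.6059, -0.0914, -0.0005]
orientation: [0.772, 1.43, -0.772]
contact_force: [-1.3, 1.2, -1.5]
grip_width: 0.0167
```

```bash
python3 -c "
from h import *
st()"
```

```text
t 9.425 tcp [ 6.059e-01 -9.140e-02 -5.000e-04] yaw 0.5803 Ftool y,z,up -0.41 -1.7 -1.47 M [0.175 0.107 0.034] along 0.1262 lat -0.0002 gw 0.0167
```

Call:
apply_moves(
  series="0 0 0 0 0 0.001 0;0 0 0 0 0 0.001 0",
)

```text
clock: 9.68
tcp_pos: [0.6059, -0.0915, -0.0008]
orientation: [0.772, 1.431, -0.772]
contact_force: [-2.7, 4.1, -0.6]
grip_width: 0.0169
```

```bash
python3 -c "
from h import *
st()"
```

```text
t 9.675 tcp [ 0.6059 -0.0915 -0.0008] yaw 0.5808 Ftool y,z,up -0.03 -4.95 -0.57 M [0.732 0.508 0.025] along 0.1261 lat -0.0001 gw 0.0169
```

Call:
apply_moves(
  series="0 0 0 0 0 0.0003 0;0 0 0 0 0 0.0003 0;0 0 0 0 0 0.0003 0;0 0 0 0 0 0.0003 0",
)

```text
clock: 10.18
tcp_pos: [0.6059, -0.0914, -0.0008]
orientation: [0.772, 1.432, -0.771]
contact_force: [-3.3, 4.6, -0.5]
grip_width: 0.0167
```

```bash
python3 - <<'E'
from h import *
st()
s=grab_frame('scene');cv2.imwrite('pics/s9.png',cv2.convertScaleAbs(cv2.resize(s[200:340,340:520],None,fx=4.4,fy=4.2,interpolation=cv2.INTER_CUBIC),alpha=1.4))
E
```

```text
t 10.175 tcp [ 0.6059 -0.0914 -0.0008] yaw 0.5809 Ftool y,z,up -0.28 -5.64 -0.48 M [0.789 0.538 0.016] along 0.1262 lat -0.0001 gw 0.0167
```

View pics/s9.png

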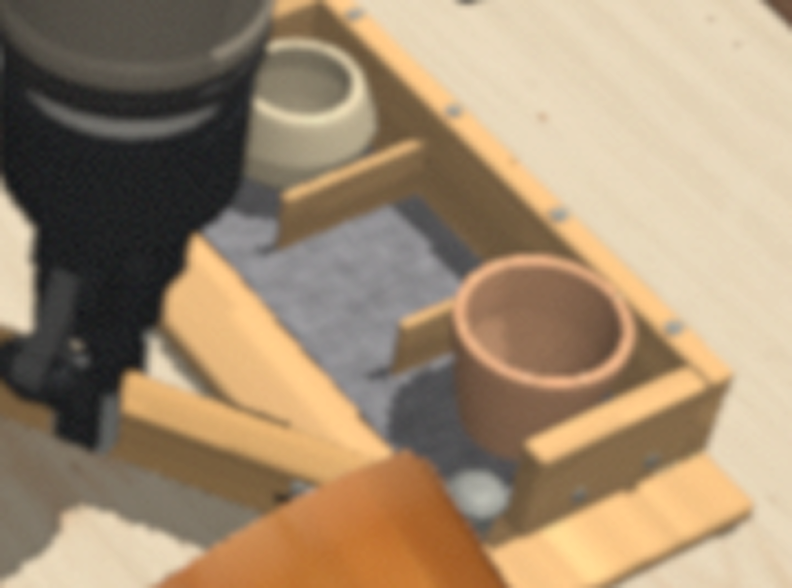

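Call:
apply_moves(
  series="0.05 0 0 0 0.0062 0.0002 0;0.1 0 0 0 0.0124 0.0006 0;0.15 0 0 0 0.0186 0.0014 0;0.15 0 0 0 0.0186 0.0014 0",
)

```text
clock: 10.72
tcp_pos: [0.6226, -0.0823, -0.001]
orientation: [0.886, 1.385, -0.886]
contact_force: [-1.0, 6.0, -1.0]
grip_width: 0.0166
```

```bash
python3 -c "
from h import *
st()"
```

```text
t 10.725 tcp [ 0.6226 -0.0823 -0.001 ] yaw 0.4315 Ftool y,z,up 1.6 -5.86 -1.0 M [1.136 0.415 0.053] along 0.1261 lat -0.0004 gw 0.0166
```

Call:
apply_moves(
  series="0.05 0 0 0 0.0062 0.0002 0;0.1 0 0 0 0.0124 0.0006 0;0.15 0 0 0 0.0186 0.0014 0;0.2 0 0 0 0.0247 0.0025 0;0.2 0 0 0 0.0247 0.0025 0",
)

```text
clock: 11.35
tcp_pos: [0.6465, -0.074, -0.0009]
orientation: [1.037, 1.312, -1.036]
contact_force: [-0.9, 6.1, -2.3]
grip_width: 0.0167
```

```bash
python3 -c "
from h import *
st()"
```

```text
t 11.35 tcp [ 0.6465 -0.074  -0.0009] yaw 0.2324 Ftool y,z,up 0.5 -6.14 -2.3 M [1.381 0.217 0.077] along 0.1262 lat -0.0006 gw 0.0167
```

Call:
apply_moves(
  series="0.04 0 0 0 0.005 0.0001 0;0.08 0 0 0 0.0099 0.0004 0;0.08 0 0 0 0.0099 0.0004 0;0.08 0 0 0 0.0099 0.0004 0;0.08 0 0 0 0.0099 0.0004 0",
)

```text
clock: 11.98
tcp_pos: [0.6564, -0.0721, -0.0007]
orientation: [1.097, 1.279, -1.095]
contact_force: [0.7, 6.0, -1.9]
grip_width: 0.0167
```

```bash
python3 -c "
from h import *
st()
w=grab_frame('wrist');cv2.imwrite('pics/w10.png',w)"
```

```text
t 11.975 tcp [ 0.6564 -0.0721 -0.0007] yaw 0.1531 Ftool y,z,up 1.64 -5.78 -1.86 M [1.366 0.117 0.102] along 0.1263 lat -0.0006 gw 0.0167
```

View pics/w10.png

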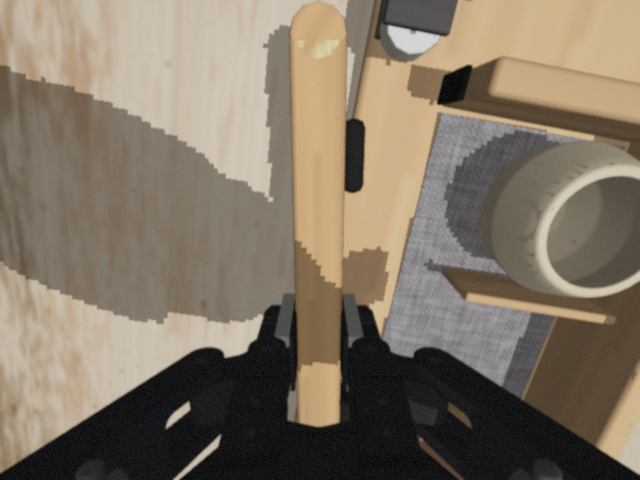

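Call:
apply_moves(
  series="0.02 0 0 0.001 0.0025 0 0;0.04 0 0 0.002 0.005 0.0001 0;0.06 0 0 0.003 0.0075 0.0002 0;0.08 0 0 0.003 0.0099 0.0003 0;0.1 0 0 0.003 0.0124 0.0004 0",
  force=80,
)

```text
clock: 12.65
tcp_pos: [0.6682, -0.0708, -0.0032]
orientation: [1.17, 1.236, -1.17]
contact_force: [-2.2, 6.1, 2.3]
grip_width: 0.0159
```

```bash
python3 -c "
from h import *
st()
w=grab_frame('wrist');cv2.imwrite('pics/w11.png',w[:240])"
```

```text
t 12.65 tcp [ 0.6682 -0.0708 -0.0032] yaw 0.0536 Ftool y,z,up -1.91 -6.26 2.28 M [0.941 0.604 0.373] along 0.1264 lat 0.0 gw 0.0159
```

View pics/w11.png

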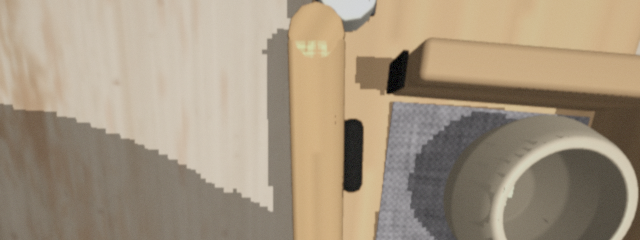

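Call:
apply_moves(
  series="0.02 0 0 -0.001 0.0025 0 0;0.04 0 0 -0.001 0.005 0.0001 0;0.055 0 0 -0.001 0.0068 0.0002 0",
)

```text
clock: 13.08
tcp_pos: [0.676, -0.0706, -0.0028]
orientation: [1.212, 1.209, -1.21]
contact_force: [1.4, 5.5, -4.7]
grip_width: 0.0161
```

```bash
python3 -c "
from h import *
st()
w=grab_frame('wrist');cv2.imwrite('pics/w12.png',w[:240])"
```

```text
t 13.075 tcp [ 0.676  -0.0706 -0.0028] yaw -0.0023 Ftool y,z,up 1.41 -5.54 -4.69 M [ 1.06  -0.282  0.034] along 0.1264 lat -0.0007 gw 0.0161
```

View pics/w12.png

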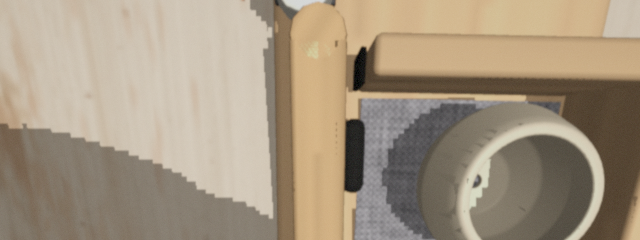

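Call:
apply_moves(
  series="0.01 0 0 0 0.0012 0 0;0.018 0 0 0 0.0022 0 0;0.018 0 0 0 0.0022 0 0",
)

```text
clock: 13.5
tcp_pos: [0.6785, -0.0706, -0.0027]
orientation: [1.226, 1.2, -1.222]
contact_force: [1.9, 5.3, -5.2]
grip_width: 0.0161
```

```bash
python3 -c "
from h import *
st()
w=grab_frame('wrist');cv2.imwrite('pics/w13.png',w[:240])"
```

```text
t 13.5 tcp [ 0.6785 -0.0706 -0.0027] yaw -0.0201 Ftool y,z,up 1.8 -5.29 -5.21 M [ 1.044 -0.373 -0.103] along 0.1264 lat -0.001 gw 0.0161
```

View pics/w13.png

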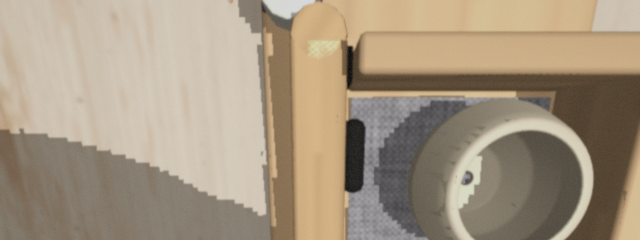

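Call:
apply_moves(
  series="0.006 0 0 0.001 0.0008 -0.0003 0;0.01 0 0 0.002 0.0013 -0.0005 0;0.01 0 0 0.002 0.0013 -0.0005 0",
)

```text
clock: 13.92
tcp_pos: [0.6785, -0.0707, -0.0035]
orientation: [1.231, 1.197, -1.231]
contact_force: [-5.7, 5.6, 7.8]
grip_width: 0.0159
```

```bash
python3 -c "
from h import *
st()
w=grab_frame('wrist');cv2.imwrite('pics/w14.png',w)
s=grab_frame('scene');cv2.imwrite('pics/s14.png',cv2.convertScaleAbs(cv2.resize(s[180:360,320:520],None,fx=3.6,fy=3.3,interpolation=cv2.INTER_CUBIC),alpha=1.3))"
```

```text
t 13.925 tcp [ 0.6785 -0.0707 -0.0035] yaw -0.0291 Ftool y,z,up -5.87 -5.42 7.79 M [1.097 1.25  0.551] along 0.1264 lat 0.0001 gw 0.0159
```

View pics/w14.png

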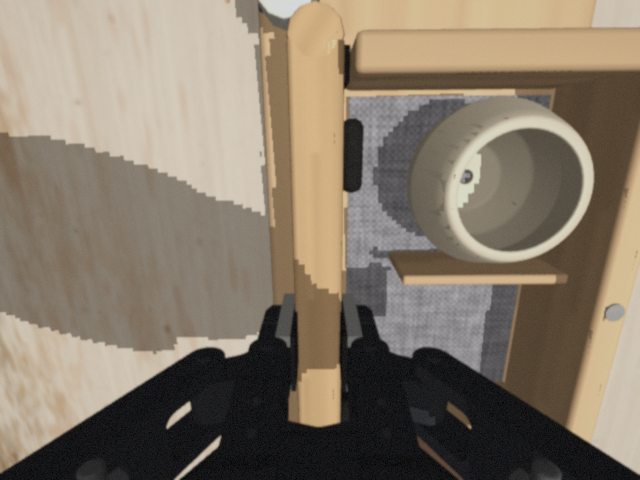

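View pics/s14.png

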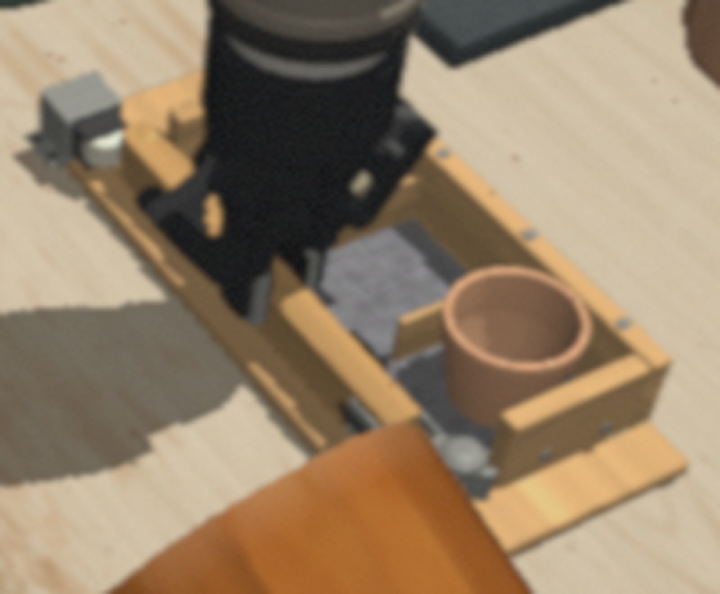

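Call:
apply_moves(
  series="0 0 0 -0.0005 -0.0008 -0.0005 0;0 0 0 -0.001 -0.0013 -0.001 0;0 0 0 -0.001 -0.0013 -0.001 0",
)

```text
clock: 14.4
tcp_pos: [0.6785, -0.0707, -0.0033]
orientation: [1.233, 1.193, -1.231]
contact_force: [3.4, 2.8, -0.6]
grip_width: 0.0161
```

```bash
python3 -c "
from h import *
st()"
```

```text
t 14.4 tcp [ 0.6785 -0.0707 -0.0033] yaw -0.0316 Ftool y,z,up 3.26 -2.94 -0.64 M [ 0.724 -0.435  0.717] along 0.1263 lat 0.0004 gw 0.0161
```

Call:
apply_moves(
  series="-0.008 0 0 0 0.0005 0 0;-0.008 0 0 0 0.0005 0 0;-0.008 0 0 0 0.0005 0 0.1;-0.008 0 0 0 0.0005 0 0.2;-0.008 0 0 0 0.0005 0 0.3;-0.008 0 0 0 0.0005 0 0.38;-0.008 0 0 0 0.0005 0 0.38;-0.008 0 0 0 0.0005 0 0.38",
)

```text
clock: 15.4
tcp_pos: [0.678, -0.0714, -0.0035]
orientation: [1.228, 1.197, -1.228]
contact_force: [-0.7, 0.6, -0.2]
grip_width: 0.0325
```

```bash
python3 -c "
from h import *
st()
w=grab_frame('wrist');cv2.imwrite('pics/w15.png',w)"
```

```text
t 15.4 tcp [ 0.678  -0.0714 -0.0035] yaw -0.0256 Ftool y,z,up -0.67 -0.6 -0.21 M [ 0.01   0.071 -0.059] along 0.1257 lat 0.0002 gw 0.0325
```

View pics/w15.png

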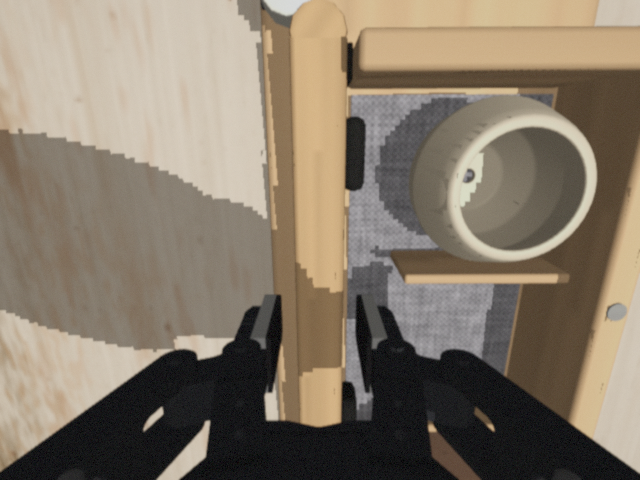

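Call:
apply_moves(
  series="0 0 0 -0.02 0 0 0.38;0 0 0 -0.05 0 0 0.38;0 0 0 -0.1 0 0 0.38;0 0 0 -0.16 0 0 0.38;0 0 0 -0.2 -0.04 0 0.38;0 0 0 -0.22 -0.09 0 0.38;0 0 0 -0.22 -0.13 0 0.38;0 0 0 -0.22 -0.13 0 0.38;0 0 0 -0.22 -0.13 0 0.38",
)

```text
clock: 16.58
tcp_pos: [0.5492, -0.0675, 0.2176]
orientation: [1.229, 1.196, -1.225]
contact_force: [0.6, 0.5, -0.5]
grip_width: 0.0325
```

```bash
python3 -c "
from h import *
st()
import pickle
C=cam('wrist');w=grab_frame('wrist');pickle.dump((C,w),open('w16.pkl','wb'));cv2.imwrite('pics/w16.png',w)
s=grab_frame('scene');cv2.imwrite('pics/s16.png',cv2.convertScaleAbs(cv2.resize(s[180:360,320:520],None,fx=3.6,fy=3.3,interpolation=cv2.INTER_CUBIC),alpha=1.3))
t=grab_frame('top');cv2.imwrite('pics/t16.png',cv2.convertScaleAbs(cv2.resize(t[130:230,285:455],None,fx=4.7,fy=4.7,interpolation=cv2.INTER_CUBIC),alpha=1.4))"
```

```text
t 16.575 tcp [ 0.5492 -0.0675  0.2176] yaw -0.0247 Ftool y,z,up 0.63 -0.53 -0.46 M [-0.022 -0.055  0.012] along 0.1264 lat 0.129 gw 0.0325
```

View pics/w16.png

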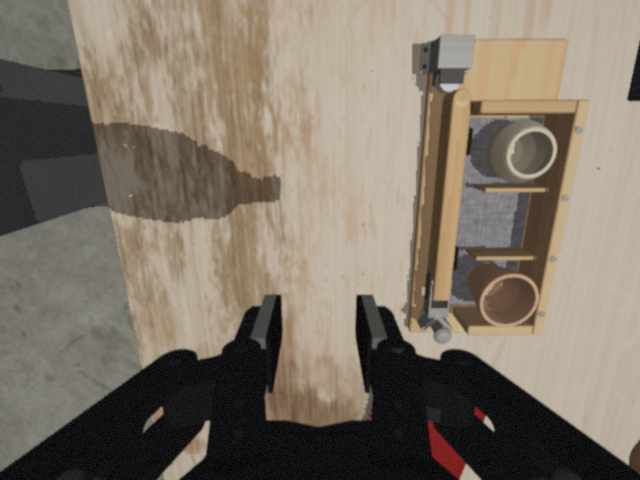

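View pics/s16.png

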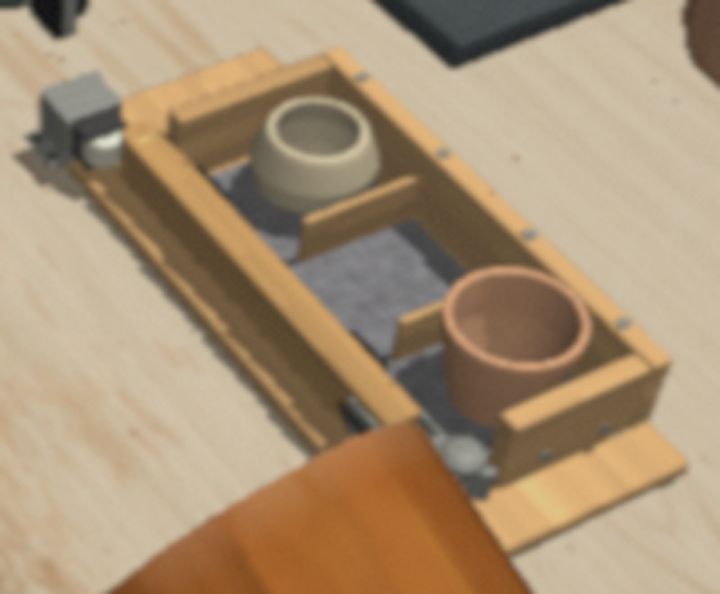

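View pics/t16.png

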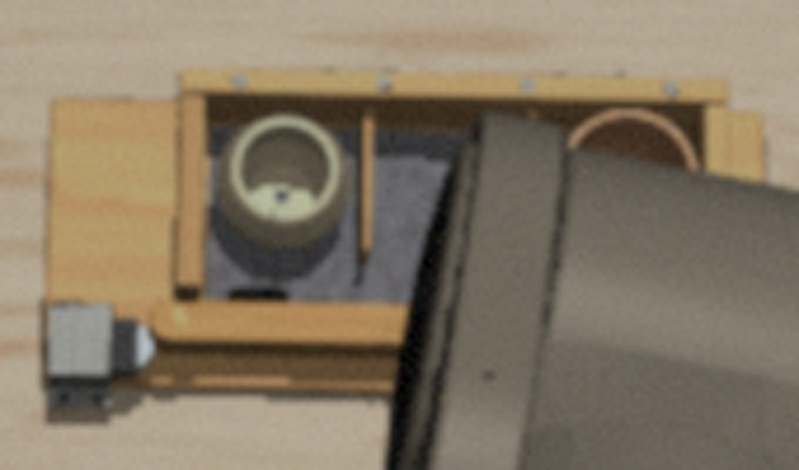

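```bash
python3 - <<'E'
from h import *
import pickle
C,im=pickle.load(open('w16.pkl','rb'))
A=cv2.resize(im[265:350,400:480],None,fx=6,fy=6,interpolation=cv2.INTER_CUBIC);B=cv2.resize(im[30:115,410:490],None,fx=4,fy=6,interpolation=cv2.INTER_CUBIC)
cv2.imwrite('pics/c16.png',cv2.convertScaleAbs(np.hstack([A,B[:510]]),alpha=1.5))
w=lambda q,z:onz(C,q,z)[:2]
be=w((462,97.5),.042);bf=w((443,272),.042)
d=(be-bf)/np.linalg.norm(be-bf);print('end',be,'near fork',bf,'ang',np.arctan2(-d[0],d[1]))
# front edge of the carrier base & far wall for carrier yaw
for a,b,z in(((429,97),(410,331),.012),((587,101),(545,333),.058),((566,40),(0,0),.012)): 
    P,Q=w(a,z),w(b,z);e=P-Q;print(P,Q,np.arctan2(-e[0],e[1]))
E
```

```text
end [0.67930843 0.03541186] near fork [ 0.67565284 -0.13186793] ang -0.021849646602846003
[0.6585276  0.03889447] [ 0.65348257 -0.21846173] -0.019600779292629187
[0.78030991 0.02883294] [ 0.78149715 -0.19636401] 0.005271971864133267
[0.7825156  0.08508861] [0.26660605 0.12957324] -1.6568092192056603
```

View pics/c16.png

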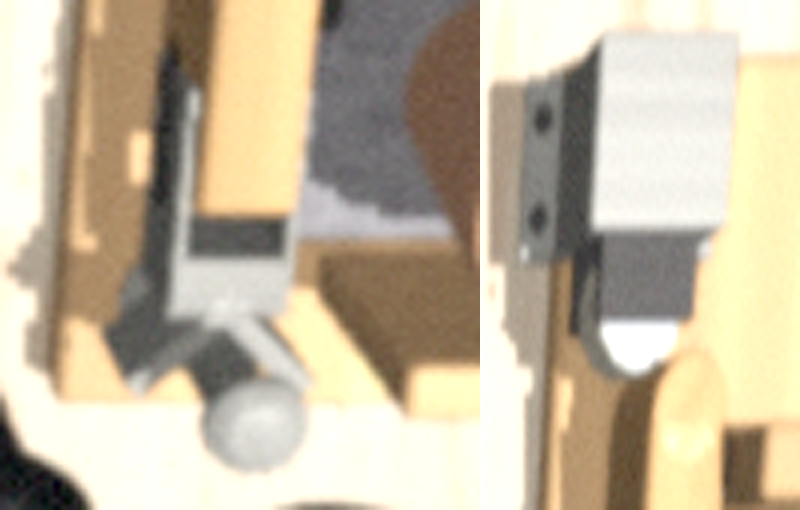

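```bash
python3 -c "
from bench import *
print(hand_in())"
```

```text
the job is handed in; nothing more can be done
None
```

The keeper bar is closed across the front of the carrier, and I handed the job in at about 17 s of the 64 s allowed; no verdict was reported.

**What I did**
- I gripped the bar about 10 mm from its origin and brought the fork up to the pin with the bar about 34° open.
- I pressed the fork on at about 5 to 6 N for over half a second, with almost no sideways force.
- I swung the bar round the pin with the tool force along the bar at about 5 to 6 N, pausing at about 10° open for the second step. It went past the roller onto the buffer, and I then eased off, opened the jaws and lifted clear.

**Last checks**
- **Fork:** in the last wrist picture the pin sits in the V.
- **Round end:** the roller stands in front of it, and the end is within about 2 mm of its predicted place.
- **Alignment:** the bar lies about 0.002 rad off the carrier's front edge, measured in the same picture.
- **Pots:** neither has visibly moved, though in the last top view the arm partly hid the terracotta one. I took no position measurements of the pots or bystanders at the end.
- **Gripper:** it is clear, with force readings back to noise.

**What failed or disagreed**
- **Missed grasp:** my first attempt closed just above the bar. The fingertips turned out to sit about 27 mm short of the reported TCP, which the scene and wrist views both showed. I went lower and gripped properly.
- **Pin and roller forces:** these come only from the wrist reading, so they are not direct contact values. The largest tool forces I read were about 6 N along the bar, 6 N sideways and 8 N upward.
- **Carrier back wall:** using its top edge as a direction gave +0.005 rad where the front edge gave -0.020. I treated that as a poorly picked point.

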